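# Reverse the ratchet and loosen the jar lid

## Task

The jar's lid is stuck and the ratchet wrench clamped on it is set to tighten. Flip the wrench's direction lever fully over to its other side, then swing the handle clockwise (seen from above) to bring it over the wooden tongue, which shows that it now runs free without turning the lid. Then pull the handle counter-clockwise until the lid itself has turned at least an eighth of a turn, swing the handle back over the tongue, and let go, leaving the lever where you set it and the other things on the tray undisturbed.

Things in the scene. Friction and masses are not known exactly. Their poses are not given: they have to be found in the camera images.
- tray: Fixed round mirrored tray, 400 mm across; glass 6 mm, rim 10 mm high; origin: its centre, on the work surface. A wooden cradle (120 mm across, 36 mm high) at the centre firmly holds a glass jar 100 mm across; jar, lid and wrench share the tray's z axis (up). A wooden tongue (42 mm wide, 22 mm high) runs from the cradle along the tray's -x, to 175 mm from the axis.
- tongue_end (a point): Point on top of the tongue, 165 mm from the jar's axis along the tray's -x, 22 mm high; axes as the tray's.
- lid (a joint): Turn of the stainless steel screw lid (92 mm across, 84 to 104 mm high, with a small steel tab standing out 63 mm from the axis): 0 = screwed tight against its stop, tab over the glass rib on the jar (tray's +x); grows counter-clockwise seen from above, to 2.6 rad. Stiff: needs about 0.6 N m and stays where it is left, but may creep back up to 0.05 rad as the handle free-wheels back.
- wrench (a joint): Ratchet wrench angle: 0 = handle over the tongue, positive = counter-clockwise of it seen from above; range -0.5 to 1.8, starts 0.45 to 0.8 rad. 24 teeth: up to 0.3 rad of a driving stroke may pass before the lid follows. Free direction takes about 0.12 N m; driving carries the lid (clockwise on the tight lid it is blocked). Stays where left.
- handle_grip (a point): Middle of the wrench's pale wooden grip, 135 mm from the jar's axis, 118 mm high. The grip is a level bar 24 mm wide, 20 mm tall (108 to 128 mm high), reaching from 100 to 175 mm from the axis; nothing but the low tongue and the tray is under it. Wrench axes: -x points outward along the handle, z up, so y is across the handle.
- head_top (a point): Centre of the top of the wrench's round dark steel head (84 mm across, 105 to 129 mm high), on the jar's axis; wrench axes as at handle_grip.
- lever (a joint): Direction lever on the head: 0 = leaning 0.42 rad to the wrench's +y (start; drives clockwise, tightens, free counter-clockwise); 0.84 = fully over, leaning 0.42 rad to -y (drives counter-clockwise, loosens, free clockwise). Tips about a level axis along the handle, 125 mm high over the jar's axis; stops at both ends; takes 0.1 N m, stays where left.
- lever_tip (a point): Top end of the direction lever, a plain steel paddle standing on the head: 60 mm from its tipping axis to the top, 30 mm wide along the handle, 12 mm thick across it. The top end is about 180 mm high and 24 mm to the side of the jar's axis at either end of its swing.
- tealight: Bystander: empty aluminium tealight cup, 60 mm across, 22 mm high, loose on the tray; origin under its centre.
- ring_cone: Bystander: white porcelain ring cone, 52 mm across, 73 mm high, loose on the tray; origin under its centre.
- spinning_top: Bystander: wooden spinning top, 56 mm across, 67 mm long, lying on its side on the tray; origin under its middle.

How it is judged:
On the way, in this order (a step that is already met when the one before it is completed fails the run):
1. the direction lever is flipped over, the lid still tight (value of joint lever above 0.7 rad and value of joint lid below 0.06 rad), for 0.2 s.
2. the handle has run free clockwise to over the tongue, the lid still tight (all of step 1 and value of joint wrench below 0.2 rad), for 0.2 s.
3. the lid is turned an eighth of a turn loose (value of joint lid above 0.74 rad), for 0.2 s.
At the end, for the whole second after the job is handed in: the lid is turned at least 0.70 rad (about an eighth of a turn) counter-clockwise from tight, the direction lever is over on its loosening side (above 0.7 rad), and the handle is at rest over the tongue (within 0.2 rad of its middle) (value of joint each of lid, lever above 0.7 rad and value of joint wrench between -0.2 and 0.2 rad and velocity of joint wrench between -0.05 and 0.05 rad/s); the robot touches nothing.
It fails at once if a thing on the tray is shifted by more than 30 mm (distance of any of tealight, ring_cone, spinning_top from where it was at the start of the episode above 0.03 m).
It fails at once if the ring cone or the tealight cup is tipped over (angle between any of ring_cone, tealight's own z axis and vertical above 0.5 rad).
It also fails if it takes over 58 s, if anything falls off the work surface, if the arm or the gripper's body presses on something with over 40 N, if the wrist force passes 120 N, or if a joint passes its speed limit or range.

## Robot

A 6-joint arm with a two-finger parallel gripper is mounted at the origin on the work surface. World frame = base frame: x ahead of the robot, y to its left, z up, the work surface at z = 0. Lengths are in m, angles in rad, forces in N, time in s.
With the tool pointing down it reaches from about 0.25 to 0.725 m from the base axis. Payload 4 kg.
Tool frame: the origin (TCP) lies midway between the tips of the shut fingers; the grasp point (between the pads) lies 19 mm behind it (bot.grasp_offset is the distance from the TCP to the grasp point, in m); z points along the fingers, y is the direction in which the jaws open and shut (so a half turn about z gives the same grasp; the last joint's range is limited). The gripper opens to 85 mm and grips with 20 to 120 N. Pads are 22 mm wide; open, the fingers measure 114 mm over their backs; the gripper's body (76 mm by 85 mm) begins 54 mm behind the grasp point. The pads swing forward as they close: fully open they stand 13 mm farther back than shut.
Start: joints at [-1.292, 0.241, 0.005, 1.335, 0, 1.571], TCP at [0.138, -0.481, 0.231] pointing down, gripper open.
Joint ranges: [-2.72, 2.72], [-1.05, 1.87], [-1.09, 1.28], [-1.99, 2.15], [-1.42, 1.44], [-3.14, 3.14]. Speed limits (rad/s): [2.79, 2.79, 3.14, 3.14, 3.14, 3.14].

## Interface

Orientations are given as a unit quaternion [x, y, z, w].
In Python, from workcell import sensors, optics, bot gives the robot as it stands.
- The arm moves only by the tool apply_moves, never from a script. Its argument "plan" is one flat list of numbers, 6 for each row, row after row: the shift along the tool's x, y, z in m, then the turn, a rotation vector about the tool's x, y, z in rad. In form: [tx, ty, tz, ax, ay, az, tx, ty, tz, ax, ay, az, ...]. A call has 1 to 12 rows; each row is the pose to reach, as a shift and turn from the pose commanded when the call began, along the tool's axes at that moment; what a row does not reach only later rows make up. A row lasts 1/12 s, in which the tool goes at most 41.7 mm and 7.16 degrees, less where a joint would pass 70% of its speed; a pose out of reach is approached as far as the arm can. A call with a gripper value outside its range is refused whole. "grip" is the finger opening in m, from 0 to 0.0854, set as the call begins (left out, the last holds). The fingers move at their own pace and stop on an object; the grip force is fixed at half the most. Time passes only in rows, so rows that repeat a pose let the fingers close. It gives the time, the measured TCP pose, the force and the opening at its end, in the units of the state.
- sensors.get_obs(): the state, without advancing time (a new reading comes with each control period).
- optics.camera(name): name is "scene" or "top"; returns a dict with "pixels" (400x640x3 uint8, red, green, blue), "fx", "fy", "cx", "cy" (pixels), "pose" (4x4, takes a point from camera to world coordinates). Camera axes: x right, y up, looking along -z (the intrinsics and any distortion apply to the point x, -y, -z); pixel columns grow to the right and rows downward; lengths in m; the calibration is good to about 2 mm. A picture is of the moment at which its call begins. There is no depth.
- bot.job_done(): hands the job in, once; it reports no verdict.
The state is a dict: "clock": time; "joint_pos": joint angles; "joint_vel": joint speeds; "tau": joint torques, N m; "eef_pos": TCP position; "tool_rot": TCP orientation; "ft_force": force on the tool from outside, world axes, zero at the start; "ft_torque": the same for the moment, N m; "grip_width": finger opening in m.
Only numpy, scipy, OpenCV 4.12 (cv2) and the standard library are available. Lean on these libraries where they do the work, as an engineer would, in place of code of your own. Each camera call takes 0.05 s, during which the arm holds its last target.

## Working session

There is one attempt and no reset: what is moved stays moved. The work goes in short steps, Python scripts to look and compute and a tool call to move; the robot and the scene stay as the last step left them, time stands still between calls to the robot, and variables do not carry over. Pictures are saved under pics/ and viewed, and the job is handed in when it is done.

Besides the shell and the picture viewer there is one more tool, called after "Emit:" in YAML: its name, and indented under it one key for each argument. apply_moves: Moves the arm, as the interface text tells. Its arguments: {"type":"object","properties":{"plan":{"type":"array","items":{"type":"number"}},"grip":{"type":"number"}},"required":["plan"]}

```bash
mkdir -p pics; ls; python3 - <<'E'
from workcell import sensors, optics, bot
import cv2,numpy as np
for n in ("scene","top"):
    c=optics.camera(n); cv2.imwrite(f"pics/{n}0.png",c["pixels"][:,:,::-1]); print(n,c["fx"],c["fy"],c["cx"],c["cy"],[k for k in c]); print(np.round(c["pose"],4))
o=sensors.get_obs()
print(o)
E
```

```text
pics
scene 433.7914744380463 433.7914744380463 313.820631530835 190.31730178864177 ['pixels', 'fx', 'fy', 'cx', 'cy', 'pose']
[[ 0.9065 -0.3661  0.2102  0.7783]
 [ 0.422   0.7973 -0.4316 -0.2852]
 [-0.0096  0.48    0.8772  0.7849]
 [ 0.      0.      0.      1.    ]]
top 473.36273230187476 473.36273230187476 319.894272721183 193.39697097999942 ['pixels', 'fx', 'fy', 'cx', 'cy', 'pose']
[[-0.0226  0.9954 -0.0931  0.5124]
 [-0.9992 -0.0194  0.035   0.0568]
 [ 0.033   0.0939  0.995   0.9386]
 [ 0.      0.      0.      1.    ]]
{'clock': 0.1, 'joint_pos': array([-1.29199357e+00,  2.41322969e-01,  3.85211185e-03,  1.33523654e+00,
        2.69975578e-05,  1.57081713e+00]), 'joint_vel': array([-2.00145811e-04, -8.09267155e-05,  3.03882225e-03,  8.62229849e-04,
        4.38727695e-04,  4.24148880e-04]), 'tau': array([-7.32329609e-04, -3.73137510e+01,  2.53009862e+01,  1.07825841e-02,
       -3.60077775e-05, -5.85941578e-06]), 'eef_pos': array([ 0.13744965, -0.48012936,  0.23050672]), 'tool_rot': array([ 9.90300347e-01,  1.38939948e-01, -1.19413684e-04, -9.48138303e-04]), 'ft_force': array([-0.54634492,  0.27156784, -0.24687084]), 'ft_torque': array([-0.00861468, -0.03926991, -0.00724868]), 'grip_width': 0.08560200678514839}
```

View pics/scene0.png

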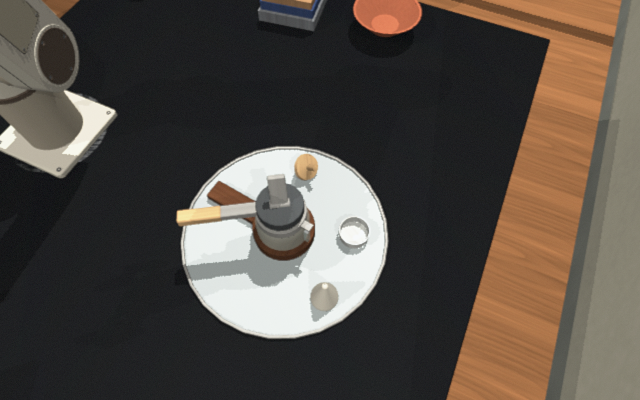

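View pics/top0.png

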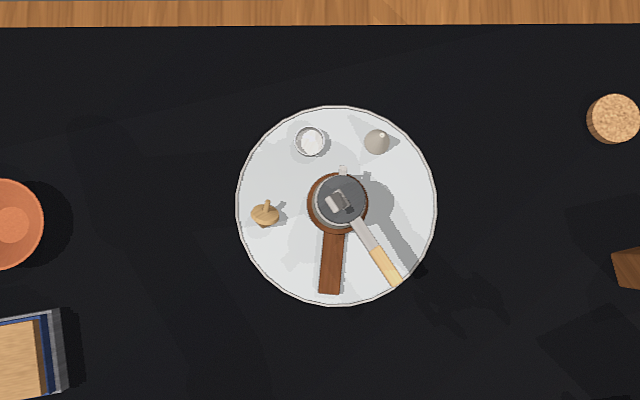

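```bash
cat > h.py <<'E'
from workcell import sensors, optics, bot
import cv2,numpy as np
from scipy.optimize import least_squares
from scipy.spatial.transform import Rotation as R
def ray(c,uv,z):
    uv=np.atleast_2d(uv).astype(float)
    d=np.c_[(uv[:,0]-c["cx"])/c["fx"],-(uv[:,1]-c["cy"])/c["fy"],-np.ones(len(uv))]@c["pose"][:3,:3].T
    o=c["pose"][:3,3]; t=(z-o[2])/d[:,2]
    return o+d*t[:,None]
def proj(c,p):
    p=np.atleast_2d(p); q=(p-c["pose"][:3,3])@c["pose"][:3,:3]
    return np.c_[c["cx"]+c["fx"]*q[:,0]/-q[:,2],c["cy"]-c["fy"]*q[:,1]/-q[:,2]]
def circ(P):
    f=lambda x:np.hypot(P[:,0]-x[0],P[:,1]-x[1])-x[2]
    return least_squares(f,[*P[:,:2].mean(0),.2],loss="soft_l1",f_scale=.002).x
def big(m):
    cs,_=cv2.findContours(m.astype(np.uint8),cv2.RETR_EXTERNAL,cv2.CHAIN_APPROX_NONE)
    return max(cs,key=cv2.contourArea)[:,0,:]
def hsv(c): return cv2.cvtColor(c["pixels"],cv2.COLOR_RGB2HSV).astype(int)
E
python3 - <<'E'
from h import *
for n in ("scene","top"):
    c=optics.camera(n);H=hsv(c);h,s,v=H[...,0],H[...,1],H[...,2]
    roi=np.zeros(h.shape,bool)
    if n=="top": roi[95:315,225:447]=1
    else: roi[140:345,170:400]=1
    t=big(cv2.morphologyEx(((v>110)&(s<60)&roi).astype(np.uint8),cv2.MORPH_OPEN,np.ones((3,3))))
    hull=cv2.convexHull(t)[:,0,:]
    print(n,"tray",circ(ray(c,hull,.01)))
    g=roi&(h>12)&(h<28)&(s>70)&(v>150)
    b=big(g); 
    (cx,cy),_,_=r=cv2.minAreaRect(b); print("grip",r, ray(c,(cx,cy),.118 if n=="scene" else .128))
    tg=roi&(h<14)&(s>90)&(v<150)&(v>40); 
    b2=big(tg); print("tongue",cv2.minAreaRect(b2))
    im=c["pixels"][:,:,::-1].copy(); im[g]=(0,255,0); im[tg]=(255,0,255); cv2.drawContours(im,[hull],-1,(0,0,255),1)
    x0,y0,x1,y1=(225,95,447,315) if n=="top" else (170,140,400,345)
    cv2.imwrite(f"pics/m_{n}.png",cv2.resize(im[y0:y1,x0:x1],None,fx=2.5,fy=2.5))
    cv2.imwrite(f"pics/z_{n}.png",cv2.resize(c["pixels"][y0:y1,x0:x1,::-1],None,fx=2.6,fy=2.6,interpolation=cv2.INTER_CUBIC))
E
```

```text
scene tray [ 0.57826935 -0.00937098  0.19948426]
grip ((197.99639892578125, 213.9734344482422), (13.07038688659668, 43.764373779296875), 82.303955078125) [[ 0.45831221 -0.08131012  0.118     ]]
tongue ((229.892333984375, 198.4384765625), (42.66794967651367, 19.72152328491211), 29.744882583618164)
top tray [ 0.57838357 -0.00779905  0.199138  ]
grip ((385.7307434082031, 265.8461608886719), (43.26661682128906, 13.590152740478516), 56.3099365234375) [[ 0.46205111 -0.08115045  0.128     ]]
tongue ((331.7529602050781, 233.95840454101562), (120.65065002441406, 41.48276138305664), 81.96428680419922)
```

View pics/m_top.png

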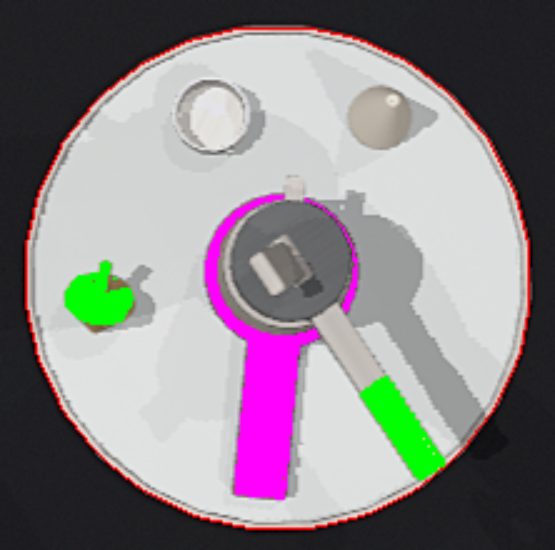

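View pics/z_top.png

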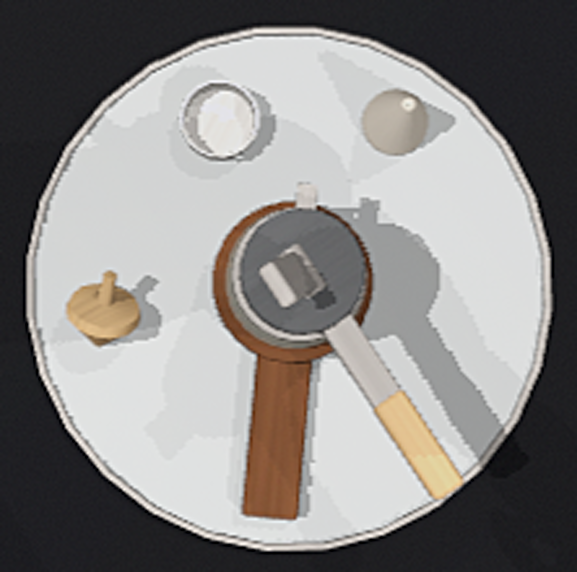

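View pics/m_scene.png

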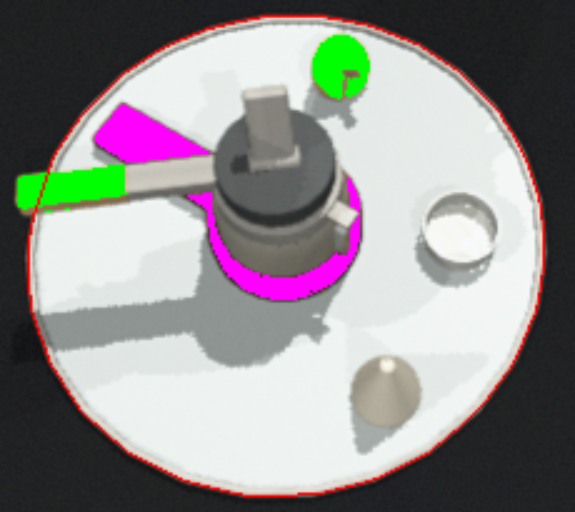

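```bash
python3 - <<'E'
from h import *
c=optics.camera("top");C=np.array([.5783,-.0085])
a=ray(c,(328.8,293.8),.022)[0]; d=a[:2]-C; print("tongue end",a,np.hypot(*d),"yaw",np.arctan2(-d[1],-d[0]))
H=hsv(c);h,s,v=H[...,0],H[...,1],H[...,2];roi=np.zeros(h.shape,bool);roi[236:300,310:350]=1
m=roi&(h<14)&(s>90)&(v<150)&(v>40);vs,us=np.nonzero(m);P=ray(c,np.c_[us,vs],.022)[:,:2]
w,V=np.linalg.eigh(np.cov(P.T));print("tongue dir",np.arctan2(V[1,1],V[0,1]),P.mean(0)-C)
roi[:]=0;roi[225:300,345:420]=1
m=roi&(h>12)&(h<28)&(s>70)&(v>150);vs,us=np.nonzero(m);P=ray(c,np.c_[us,vs],.128)[:,:2];q=P.mean(0)-C
w,V=np.linalg.eigh(np.cov(P.T));print("grip dir",np.arctan2(V[1,1],V[0,1]),np.arctan2(-q[1],-q[0]),np.hypot(*q))
print("tab",ray(c,(225+306/2.6,95+186/2.6),.104)[0,:2]-C)
o=sensors.get_obs(); print(R.from_quat(o["tool_rot"]).as_matrix().round(3))
E
```

```text
tongue end [0.40534611 0.01189764 0.022     ] 0.17415255147968048 yaw -0.11739458050449009
tongue dir 3.0164981206055734 [-0.11752086  0.01476609]
grip dir -2.571117408577454 0.5578289077034359 0.1368235381558897
tab [ 0.05949354 -0.00584295]
[[ 0.961  0.275 -0.   ]
 [ 0.275 -0.961  0.001]
 [-0.    -0.001 -1.   ]]
```

Emit:
apply_moves:
  plan: [0.538, -0.385, 0, 0, 0, -0.283, 0.538, -0.385, 0, 0, 0, -0.283, 0.538, -0.385, 0, 0, 0, -0.283, 0.538, -0.385, 0, 0, 0, -0.283, 0.538, -0.385, 0, 0, 0, -0.283, 0.538, -0.385, 0, 0, 0, -0.283, 0.538, -0.385, 0, 0, 0, -0.283, 0.538, -0.385, 0, 0, 0, -0.283, 0.538, -0.385, 0, 0, 0, -0.283, 0.538, -0.385, 0, 0, 0, -0.283, 0.538, -0.385, 0, 0, 0, -0.283, 0.538, -0.385, 0, 0, 0, -0.283]
  grip: 0

```text
clock: 1.25
eef_pos: [0.4493, -0.0871, 0.2315]
tool_rot: [0.961, 0.277, 0.0, 0.0]
ft_force: [1.3, -1.1, 0.6]
grip_width: -0.0003
```

```bash
cat >> h.py <<'E'
C=np.array([.5783,-.0085])
def goal(x,y,z,yaw):
    o=sensors.get_obs();M=R.from_quat(o["tool_rot"])
    T=R.from_euler("z",yaw)*R.from_euler("x",np.pi)
    print(o["clock"],"pos",o["eef_pos"].round(4),"F",o["ft_force"].round(1),"j",o["joint_pos"].round(2))
    print("shift",M.inv().apply(np.array([x,y,z])-o["eef_pos"]).round(4),"turn",(M.inv()*T).as_rotvec().round(4))
def wg(r,s,z,phi,yaw=None):
    "r outward along handle, s along wrench +y, phi world handle angle"
    xw=np.array([np.cos(phi),np.sin(phi)]);yw=np.array([-xw[1],xw[0]])
    p=C-r*xw+s*yw; goal(*p,z,phi if yaw is None else yaw)
E
python3 -c "
from h import *
wg(0,.055,.231,.562)"
```

```text
1.25 pos [ 0.4493 -0.0871  0.2315] F [ 1.3 -1.1  0.6] j [-0.19  0.16 -0.1   1.31 -0.    2.39]
shift [ 0.151  -0.0527  0.0005] turn [ 0.0005 -0.0003  0.0001]
```

Emit:
apply_moves:
  plan: [0.151, -0.053, 0, 0, 0, 0, 0.151, -0.053, 0, 0, 0, 0, 0.151, -0.053, 0, 0, 0, 0, 0.151, -0.053, 0, 0, 0, 0, 0.151, -0.053, 0.02, 0, 0, 0, 0.151, -0.053, 0.04, 0, 0, 0, 0.151, -0.053, 0.06, 0, 0, 0, 0.151, -0.053, 0.07, 0, 0, 0, 0.151, -0.053, 0.07, 0, 0, 0]
  grip: 0

```text
clock: 2.0
eef_pos: [0.5459, 0.0362, 0.1584]
tool_rot: [0.961, 0.277, -0.003, -0.001]
ft_force: [-0.5, -0.1, 0.0]
grip_width: 0.0002
```

```bash
python3 -c "
from h import *
wg(0,.055,.161,.562)
c=optics.camera('scene');cv2.imwrite('pics/s1.png',cv2.resize(c['pixels'][100:350,150:420,::-1],None,fx=2.2,fy=2.2))"
```

```text
2.0 pos [0.5459 0.0362 0.1584] F [-0.5 -0.1  0. ] j [0.07 0.38 0.   1.2  0.   2.65]
shift [ 0.0036  0.0001 -0.0026] turn [-0.0029  0.0053 -0.    ]
```

View pics/s1.png

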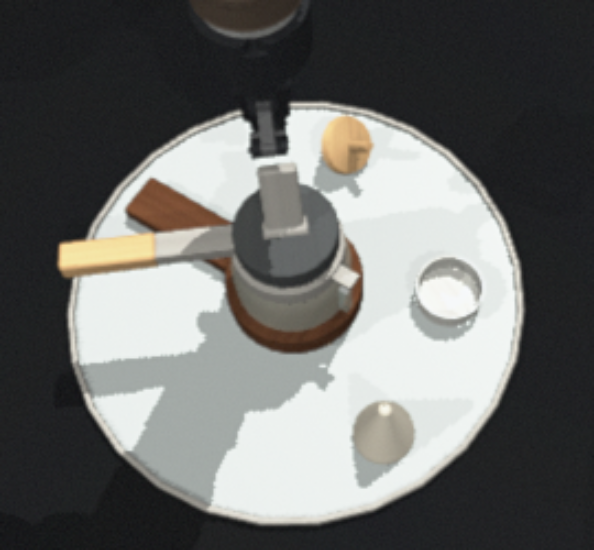

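The closed fingers (around pixel 268,135 in the crop) stand just behind the lever (280,200), lined up with it. Now I push the lever over.

Emit:
apply_moves:
  plan: [0.003, 0.005, 0, 0, 0, 0, 0.003, 0.01, 0, 0, 0, 0, 0.003, 0.015, 0, 0, 0, 0, 0.003, 0.02, 0, 0, 0, 0, 0.003, 0.025, 0, 0, 0, 0, 0.003, 0.03, 0, 0, 0, 0, 0.003, 0.035, 0, 0, 0, 0, 0.003, 0.04, 0, 0, 0, 0, 0.003, 0.04, 0, 0, 0, 0]

```text
clock: 2.8
eef_pos: [0.5725, 0.0028, 0.1612]
tool_rot: [0.961, 0.277, 0.0, 0.0]
ft_force: [0.6, 0.7, 0.4]
grip_width: 0.0002
```

```bash
python3 -c "
from h import *
wg(0,.0,.161,.562)
c=optics.camera('scene');cv2.imwrite('pics/s2.png',cv2.resize(c['pixels'][100:350,150:420,::-1],None,fx=2.2,fy=2.2))"
```

```text
2.8 pos [0.5725 0.0028 0.1612] F [0.6 0.7 0.4] j [ 0.01  0.42  0.07  1.23 -0.    2.59]
shift [-0.0011  0.0127  0.0002] turn [ 0.0009  0.0001 -0.0015]
```

View pics/s2.png

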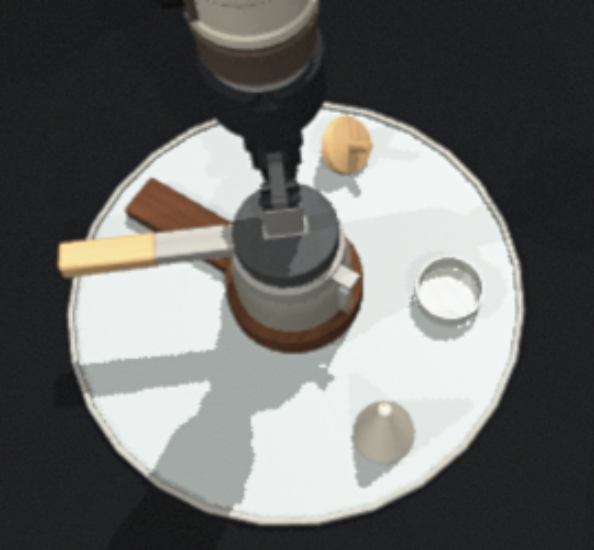

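The lever (285,220) has followed the fingers past upright, and the handle hasn't moved. I keep pushing, in smaller steps.

Emit:
apply_moves:
  plan: [0, 0.002, 0, 0, 0, 0, 0, 0.004, 0, 0, 0, 0, 0, 0.006, 0, 0, 0, 0, 0, 0.006, 0, 0, 0, 0]

```text
clock: 3.18
eef_pos: [0.5749, -0.0013, 0.161]
tool_rot: [0.961, 0.277, -0.0, -0.0]
ft_force: [-0.5, 0.5, -1.1]
grip_width: 0.0002
```

Emit:
apply_moves:
  plan: [0, 0.001, 0, 0, 0, 0, 0, 0.002, 0, 0, 0, 0, 0, 0.002, 0, 0, 0, 0]

```text
clock: 3.43
eef_pos: [0.576, -0.0028, 0.1612]
tool_rot: [0.961, 0.277, -0.0, -0.0]
ft_force: [-0.2, 0.8, -0.8]
grip_width: 0.0001
```

Emit:
apply_moves:
  plan: [0, 0.001, 0, 0, 0, 0, 0, 0.002, 0, 0, 0, 0, 0, 0.002, 0, 0, 0, 0]

```text
clock: 3.68
eef_pos: [0.5772, -0.0045, 0.1613]
tool_rot: [0.961, 0.277, -0.0, -0.0]
ft_force: [-1.4, 1.6, -0.8]
grip_width: 0.0002
```

```bash
python3 -c "
from h import *
wg(0,.0,.161,.562)
c=optics.camera('scene');cv2.imwrite('pics/s3.png',cv2.resize(c['pixels'][100:350,150:420,::-1],None,fx=2.2,fy=2.2))"
```

```text
3.6833 pos [ 0.5772 -0.0045  0.1613] F [-1.4  1.6 -0.8] j [-0.01  0.43  0.09  1.23  0.    2.57]
shift [-0.0012  0.004   0.0003] turn [-0.0002 -0.     -0.0002]
```

View pics/s3.png

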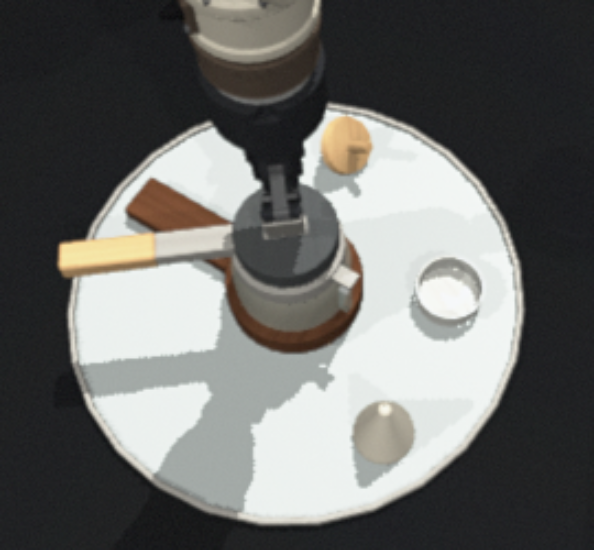

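Contact force is still only about 2 N, so the stop hasn't been reached. I continue in 2 mm calls until the force rises.

Emit:
apply_moves:
  plan: [0, 0.001, 0, 0, 0, 0, 0, 0.002, 0, 0, 0, 0, 0, 0.002, 0, 0, 0, 0]

```text
clock: 3.98
eef_pos: [0.5783, -0.0063, 0.1613]
tool_rot: [0.961, 0.277, 0.0, -0.0]
ft_force: [-0.7, 1.3, -0.2]
grip_width: 0.0004
```

Emit:
apply_moves:
  plan: [0, 0.001, 0, 0, 0, 0, 0, 0.002, 0, 0, 0, 0, 0, 0.002, 0, 0, 0, 0]

```text
clock: 4.23
eef_pos: [0.5794, -0.008, 0.1613]
tool_rot: [0.961, 0.277, 0.0, 0.0]
ft_force: [-0.4, 0.9, 0.2]
grip_width: -0.0
```

```bash
python3 -c "
from h import *
wg(0,.0,.161,.562)"
```

```text
4.2333 pos [ 0.5794 -0.008   0.1613] F [-0.4  0.9  0.2] j [-0.01  0.43  0.1   1.23 -0.    2.57]
shift [-0.0012 -0.0002  0.0003] turn [ 0.0001 -0.0001 -0.0004]
```

Emit:
apply_moves:
  plan: [0, 0.001, 0, 0, 0, 0, 0, 0.002, 0, 0, 0, 0, 0, 0.002, 0, 0, 0, 0]

```text
clock: 4.48
eef_pos: [0.58, -0.009, 0.1613]
tool_rot: [0.961, 0.277, -0.0, -0.001]
ft_force: [-1.8, 5.0, -0.2]
grip_width: -0.0005
```

Emit:
apply_moves:
  plan: [0, 0.001, 0, 0, 0, 0, 0, 0.002, 0, 0, 0, 0, 0, 0.002, 0, 0, 0, 0]

```text
clock: 4.73
eef_pos: [0.5801, -0.0091, 0.1613]
tool_rot: [0.961, 0.278, -0.001, -0.002]
ft_force: [-5.7, 7.7, 2.4]
grip_width: 0.0001
```

```bash
python3 -c "
from h import *
wg(0,.0,.161,.562)
c=optics.camera('scene');cv2.imwrite('pics/s4.png',cv2.resize(c['pixels'][150:270,200:350,::-1],None,fx=4.5,fy=4.5))"
```

```text
4.7333 pos [ 0.5801 -0.0091  0.1613] F [-5.7  7.7  2.4] j [-0.02  0.44  0.1   1.24  0.    2.56]
shift [-0.0012 -0.0015  0.0003] turn [-0.0051  0.      0.0013]
```

View pics/s4.png

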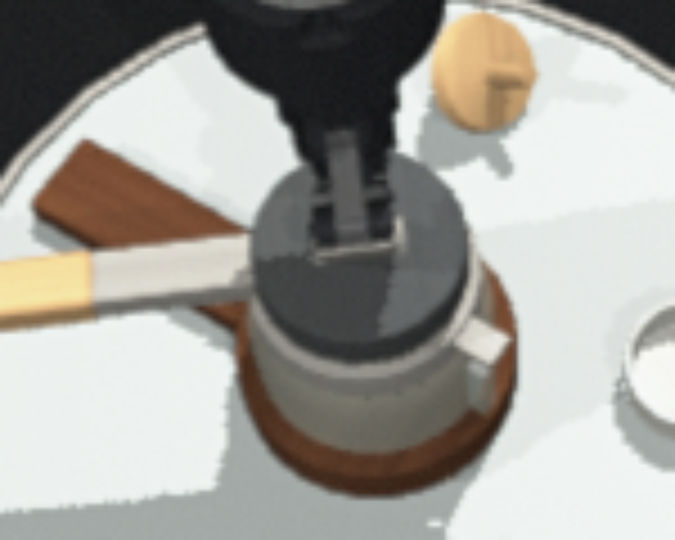

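Emit:
apply_moves:
  plan: [0, -0.015, 0, 0, 0, 0, 0, -0.03, 0, 0, 0, 0, 0, -0.035, -0.03, 0, 0, 0, 0, -0.035, -0.06, 0, 0, 0, 0, -0.035, -0.08, 0, 0, 0, 0, -0.035, -0.09, 0, 0, 0, -0.1, -0.02, -0.09, 0, 0, -0.12, -0.13, 0, -0.09, 0, 0, -0.24, -0.13, 0, -0.09, 0, 0, -0.36, -0.13, 0, -0.09, 0, 0, -0.48, -0.13, 0, -0.09, 0, 0, -0.6, -0.13, 0, -0.09, 0, 0, -0.72]
  grip: 0.045

```text
clock: 5.78
eef_pos: [0.4703, -0.0815, 0.2511]
tool_rot: [0.801, 0.599, -0.0, 0.0]
ft_force: [0.6, -0.4, 0.1]
grip_width: 0.0452
```

```bash
python3 -c "
from h import *
wg(.135,.0,.24,.562,.562+3.14)
c=optics.camera('scene');cv2.imwrite('pics/s5.png',cv2.resize(c['pixels'][100:350,150:420,::-1],None,fx=2.2,fy=2.2))"
```

```text
5.7833 pos [ 0.4703 -0.0815  0.2511] F [ 0.6 -0.4  0.1] j [-0.17  0.19 -0.01  1.37 -0.    1.69]
shift [-0.0007 -0.0063  0.0111] turn [-1.0000e-03  1.0000e-03 -2.4167e+00]
```

View pics/s5.png

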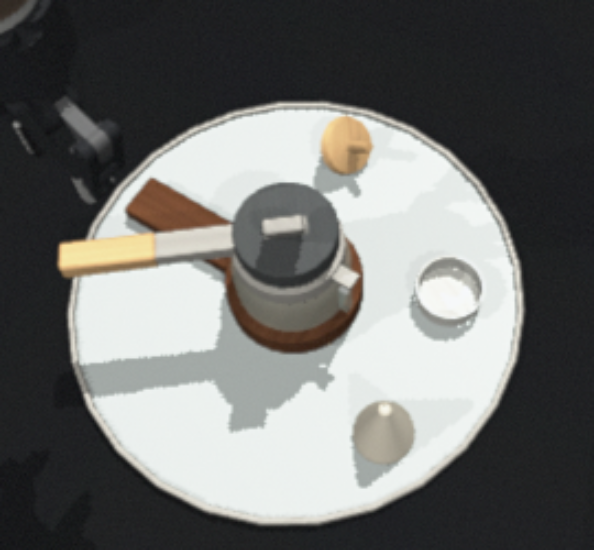

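The lever (285,225) now leans toward the camera and is seen nearly end-on, which fits being fully over. The handle and lid tab haven't moved. Next I turn the gripper to straddle the grip.

Emit:
apply_moves:
  plan: [0, -0.006, 0, 0, 0, -0.12, 0, -0.006, 0, 0, 0, -0.24, 0, -0.006, 0, 0, 0, -0.36, 0, -0.006, 0, 0, 0, -0.48, 0, -0.006, 0, 0, 0, -0.6, 0, -0.006, 0, 0, 0, -0.72, 0, -0.006, 0, 0, 0, -0.84, 0, -0.006, 0, 0, 0, -0.96, 0, -0.006, 0, 0, 0, -1.08, 0, -0.006, 0, 0, 0, -1.2, 0, -0.006, 0, 0, 0, -1.32, 0, -0.006, 0, 0, 0, -1.44]

```text
clock: 6.83
eef_pos: [0.4655, -0.0786, 0.2507]
tool_rot: [0.207, 0.978, -0.0, -0.0]
ft_force: [0.4, 1.0, -0.1]
grip_width: 0.0447
```

Emit:
apply_moves:
  plan: [0, 0, 0, 0, 0, -0.12, 0, 0, 0, 0, 0, -0.24, 0, 0, 0, 0, 0, -0.36, 0, 0, 0, 0, 0, -0.48, 0, 0, 0, 0, 0, -0.6, 0, 0, 0, 0, 0, -0.72, 0, 0, 0, 0, 0, -0.84, 0, 0, 0, 0, 0, -0.95, 0, 0, 0, 0, 0, -0.95]

```text
clock: 7.58
eef_pos: [0.4655, -0.0786, 0.2508]
tool_rot: [-0.262, 0.965, -0.0, -0.0]
ft_force: [0.8, 0.3, -0.4]
grip_width: 0.0453
```

```bash
python3 -c "
from h import *
wg(.135,.0,.098,.562,.562+3.14159)
for n in ('scene','top'):
  c=optics.camera(n)
  print(n,proj(c,[[*(C-.0245*np.array([-.533,.846])),.18],[*(C+.0*np.array([-.533,.846])),.129]]))
cv2.imwrite('pics/t6.png',cv2.resize(c['pixels'][95:345,225:475,::-1],None,fx=2.3,fy=2.3))"
```

```text
7.5833 pos [ 0.4655 -0.0786  0.2508] F [ 0.8  0.3 -0.4] j [-0.17  0.18 -0.02  1.37 -0.   -0.7 ]
shift [ 0.002  -0.0008  0.1528] turn [-0.0003 -0.0008 -0.0319]
scene [[278.32845079 201.66172646]
 [279.51449648 202.66046562]]
top [[356.46163827 187.75384472]
 [341.41668956 198.6689175 ]]
```

View pics/t6.png

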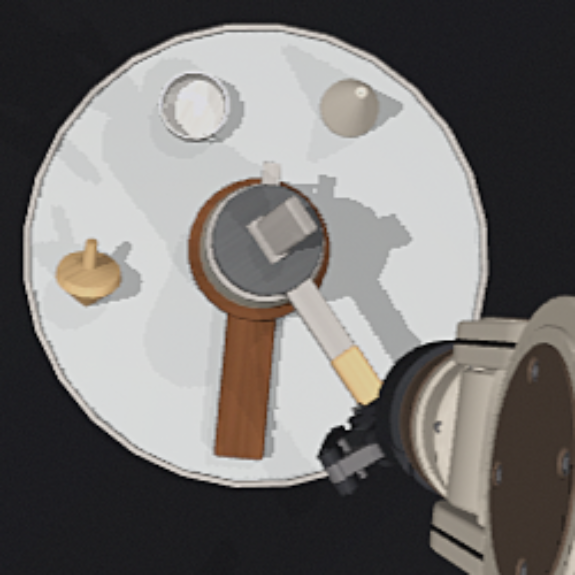

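The lever's top face sits at about (300,213) in the crop; the prediction for fully over is (302,213). The lever is confirmed over. Now I descend over the grip.

Emit:
apply_moves:
  plan: [0.002, -0.001, 0.03, 0, 0, -0.03, 0.002, -0.001, 0.06, 0, 0, -0.03, 0.002, -0.001, 0.09, 0, 0, -0.03, 0.002, -0.001, 0.105, 0, 0, -0.03, 0.002, -0.001, 0.12, 0, 0, -0.03, 0.002, -0.001, 0.13, 0, 0, -0.03, 0.002, -0.001, 0.14, 0, 0, -0.03, 0.002, -0.001, 0.153, 0, 0, -0.03, 0.002, -0.001, 0.153, 0, 0, -0.03]

```text
clock: 8.43
eef_pos: [0.4626, -0.0803, 0.096]
tool_rot: [-0.275, 0.961, 0.001, -0.002]
ft_force: [-0.3, 0.7, -0.2]
grip_width: 0.045
```

```bash
python3 -c "
from h import *
wg(.135,.0,.098,.562,.562+3.14159)
c=optics.camera('scene')
cv2.imwrite('pics/s7.png',cv2.resize(c['pixels'][100:350,150:420,::-1],None,fx=2.2,fy=2.2))
# swing waypoints from phi .562, tool frame now
o=sensors.get_obs();M=R.from_quat(o['tool_rot'])
def way(ph):
  for p in ph:
    T=R.from_euler('z',p+np.pi)*R.from_euler('x',np.pi)
    q=np.array([C[0]-.135*np.cos(p),C[1]-.135*np.sin(p),.098])
    print(round(p,3),M.inv().apply(q-o['eef_pos']).round(4)[:2],(M.inv()*T).as_rotvec().round(3)[2])
way(np.arange(.5,-.21,-.06))
"
```

```text
8.4333 pos [ 0.4626 -0.0803  0.096 ] F [-0.3  0.7 -0.2] j [-0.17  0.29 -0.3   0.98 -0.   -0.73]
shift [-0.0012 -0.0009 -0.002 ] turn [ 0.0028 -0.0036 -0.0048]
0.5 [-0.001   0.0078] 0.058
0.44 [-0.0017  0.0159] 0.118
0.38 [-0.0029  0.0239] 0.178
0.32 [-0.0045  0.0319] 0.238
0.26 [-0.0067  0.0397] 0.298
0.2 [-0.0093  0.0473] 0.358
0.14 [-0.0123  0.0548] 0.418
0.08 [-0.0159  0.0621] 0.478
0.02 [-0.0198  0.0692] 0.538
-0.04 [-0.0242  0.076 ] 0.598
-0.1 [-0.0289  0.0826] 0.658
-0.16 [-0.0341  0.0888] 0.718
```

View pics/s7.png

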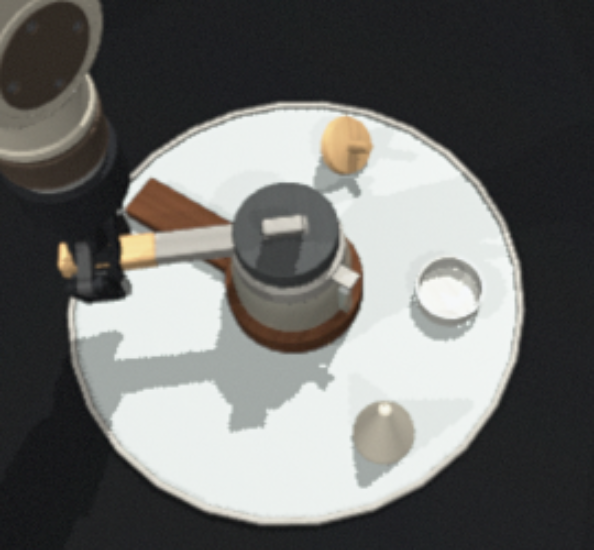

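The fingers straddle the grip (crop 100,255). I swing it clockwise over the tongue.

Emit:
apply_moves:
  plan: [-0.001, 0.008, -0.001, 0, 0, 0.058, -0.0017, 0.016, -0.001, 0, 0, 0.118, -0.003, 0.024, -0.001, 0, 0, 0.178, -0.0045, 0.032, -0.001, 0, 0, 0.238, -0.0067, 0.04, -0.001, 0, 0, 0.298, -0.0093, 0.0473, -0.001, 0, 0, 0.358, -0.0123, 0.055, -0.001, 0, 0, 0.418, -0.016, 0.062, -0.001, 0, 0, 0.478, -0.02, 0.069, -0.001, 0, 0, 0.538, -0.024, 0.076, -0.001, 0, 0, 0.598, -0.029, 0.0826, -0.001, 0, 0, 0.658, -0.034, 0.089, -0.001, 0, 0, 0.718]

```text
clock: 9.48
eef_pos: [0.4468, 0.0123, 0.1004]
tool_rot: [0.082, 0.997, -0.001, 0.001]
ft_force: [0.2, -0.2, 0.2]
grip_width: 0.0452
```

```bash
python3 -c "
from h import *
wg(.135,.0,.098,-.16,-.16+3.14159)
c=optics.camera('scene')
cv2.imwrite('pics/s8.png',cv2.resize(c['pixels'][100:350,150:420,::-1],None,fx=2.2,fy=2.2))
print(proj(c,[[C[0]+.063*np.cos(a-.12),C[1]+.063*np.sin(a-.12),.1] for a in (0,.1,.8,.9)])-[150,100])"
```

```text
9.4833 pos [0.4468 0.0123 0.1004] F [ 0.2 -0.2  0.2] j [ 0.03  0.24 -0.36  0.97 -0.    0.19]
shift [0.0019 0.0004 0.0024] turn [-0.0015  0.0025 -0.0035]
[[161.21568335 127.41753767]
 [162.99251529 124.47872668]
 [165.58501652 102.29430022]
 [164.55197386  99.28322131]]
```

View pics/s8.png

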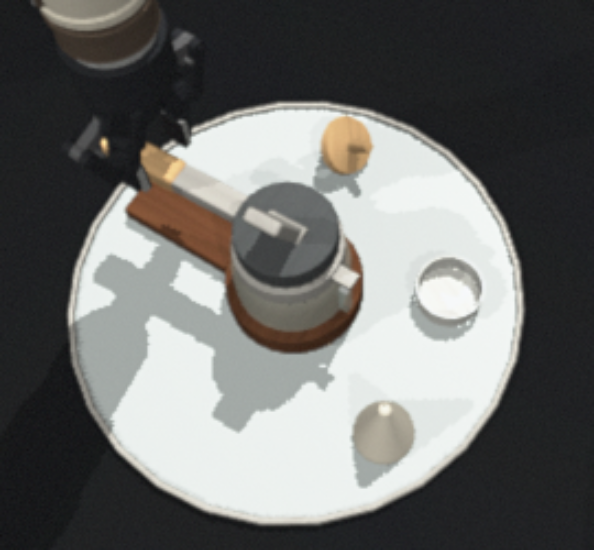

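Handle is over the tongue, the lid tab is still at the rib (crop 347,278), and the lever is still over. After a short dwell, I pull counter-clockwise.

Emit:
apply_moves:
  plan: [0, 0, 0, 0, 0, 0, 0, 0, 0, 0, 0, 0, 0, 0, 0, 0, 0, 0]

```text
clock: 9.78
eef_pos: [0.4461, 0.0126, 0.0997]
tool_rot: [0.079, 0.997, -0.0, 0.0]
ft_force: [-0.3, 1.0, 0.9]
grip_width: 0.045
```

Emit:
apply_moves:
  plan: [0, -0.008, 0, 0, 0, -0.06, -0.001, -0.0162, 0, 0, 0, -0.12, -0.0022, -0.0242, 0, 0, 0, -0.18, -0.004, -0.0321, 0, 0, 0, -0.24, -0.006, -0.04, 0, 0, 0, -0.3, -0.0086, -0.0476, 0, 0, 0, -0.36, -0.0117, -0.055, 0, 0, 0, -0.42, -0.0152, -0.0623, 0, 0, 0, -0.48, -0.0192, -0.0694, 0, 0, 0, -0.54, -0.0236, -0.0762, 0, 0, 0, -0.6, -0.0284, -0.0828, 0, 0, 0, -0.66, -0.0336, -0.089, 0, 0, 0, -0.72]

```text
clock: 10.78
eef_pos: [0.4641, -0.0796, 0.0992]
tool_rot: [-0.279, 0.96, 0.002, -0.0]
ft_force: [-2.3, 3.8, 2.4]
grip_width: 0.0447
```

```bash
python3 -c "
from h import *
wg(.135,.0,.098,.56,.56+3.14159)
c=optics.camera('scene')
cv2.imwrite('pics/s9.png',cv2.resize(c['pixels'][100:350,150:420,::-1],None,fx=2.2,fy=2.2))"
```

```text
10.7833 pos [ 0.4641 -0.0796  0.0992] F [-2.3  3.8  2.4] j [-0.17  0.29 -0.29  0.99  0.   -0.74]
shift [ 0.0005 -0.0004  0.0012] turn [0.0039 0.0002 0.0055]
```

View pics/s9.png

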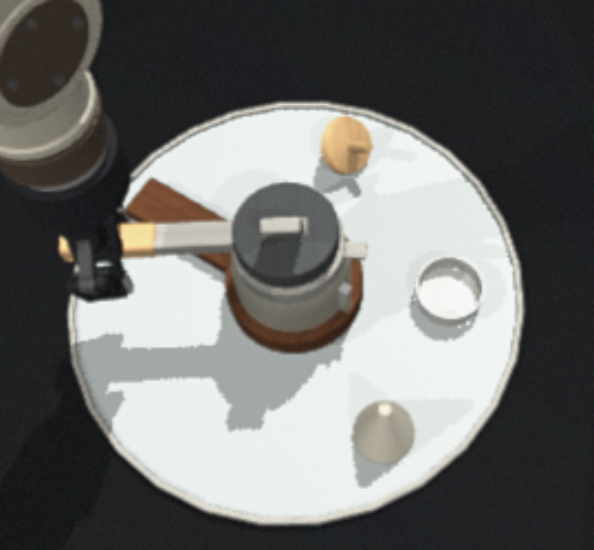

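The tab moved to crop (357,250), so the lid is turning (roughly 0.4 rad). I continue.

Emit:
apply_moves:
  plan: [0, -0.008, 0, 0, 0, -0.06, -0.001, -0.0162, 0, 0, 0, -0.12, -0.0022, -0.0242, 0, 0, 0, -0.18, -0.004, -0.0321, 0, 0, 0, -0.24, -0.006, -0.04, 0, 0, 0, -0.3, -0.0086, -0.0476, 0, 0, 0, -0.36, -0.0117, -0.055, 0, 0, 0, -0.42, -0.0152, -0.0623, 0, 0, 0, -0.48, -0.0192, -0.0694, 0, 0, 0, -0.54, -0.0192, -0.0694, 0, 0, 0, -0.54, -0.0192, -0.0694, 0, 0, 0, -0.54]

```text
clock: 11.75
eef_pos: [0.5176, -0.1288, 0.0991]
tool_rot: [-0.523, 0.853, 0.001, -0.001]
ft_force: [-3.0, 0.3, 2.3]
grip_width: 0.0452
```

```bash
python3 -c "
from h import *
wg(.135,.0,.098,1.10,1.10+3.14159)
c=optics.camera('scene')
cv2.imwrite('pics/s10.png',cv2.resize(c['pixels'][100:350,150:420,::-1],None,fx=2.2,fy=2.2))
c=optics.camera('top')
cv2.imwrite('pics/t10.png',cv2.resize(c['pixels'][130:280,270:420,::-1],None,fx=4,fy=4,interpolation=cv2.INTER_CUBIC))
print((proj(c,[[C[0]+.06*np.cos(a-.12),C[1]+.06*np.sin(a-.12),.104] for a in (0,.6,.7,.8,.9,1.0,1.1)])-[270,130])*4)"
```

```text
11.75 pos [ 0.5176 -0.1288  0.0991] F [-3.   0.3  2.3] j [-0.24  0.4  -0.13  1.04  0.   -1.34]
shift [0.0002 0.0005 0.0011] turn [ 0.0015 -0.0003 -0.0004]
[[293.76064733 145.93511852]
 [215.96720228 161.42190838]
 [204.50792233 168.3806877 ]
 [193.79956808 176.45216969]
 [183.94931467 185.55854575]
 [175.05632316 195.61158215]
 [167.21072212 206.51339224]]
```

View pics/s10.png

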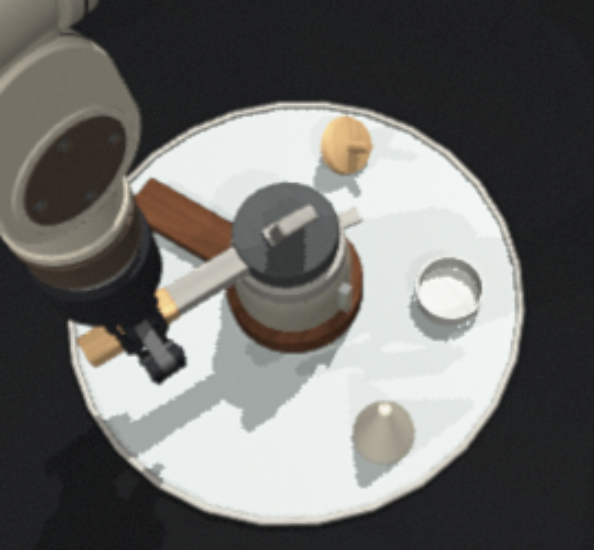

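View pics/t10.png

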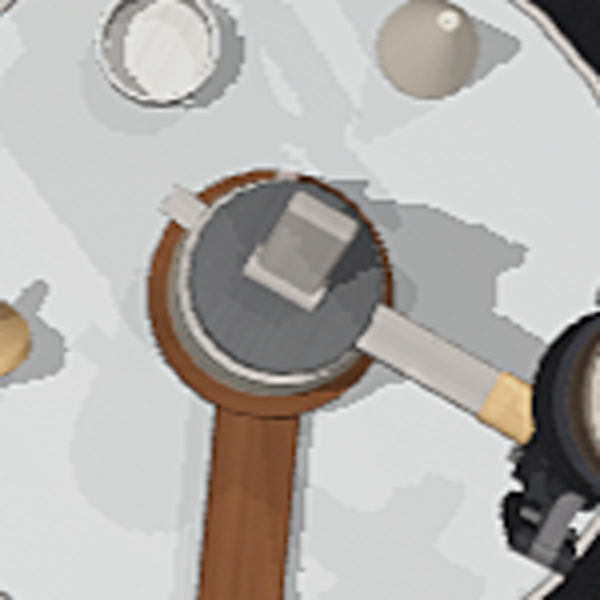

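The tab is now at crop (172,200) in the top view, so the lid is at about 1.0 rad, well past 0.74. I swing back clockwise.

Emit:
apply_moves:
  plan: [0, 0.008, 0, 0, 0, 0.06, -0.001, 0.0162, 0, 0, 0, 0.12, -0.0022, 0.0242, 0, 0, 0, 0.18, -0.004, 0.0321, 0, 0, 0, 0.24, -0.006, 0.04, 0, 0, 0, 0.3, -0.0086, 0.0476, 0, 0, 0, 0.36, -0.0117, 0.055, 0, 0, 0, 0.42, -0.0152, 0.0623, 0, 0, 0, 0.48, -0.0192, 0.0694, 0, 0, 0, 0.54, -0.0236, 0.0762, 0, 0, 0, 0.6, -0.0284, 0.0828, 0, 0, 0, 0.66, -0.0336, 0.089, 0, 0, 0, 0.72]

```text
clock: 12.85
eef_pos: [0.455, -0.0598, 0.0998]
tool_rot: [-0.188, 0.982, -0.002, 0.001]
ft_force: [0.7, -3.7, 1.1]
grip_width: 0.045
```

Emit:
apply_moves:
  plan: [0, 0.008, 0, 0, 0, 0.06, -0.001, 0.0162, 0, 0, 0, 0.12, -0.0022, 0.0242, 0, 0, 0, 0.18, -0.004, 0.0321, 0, 0, 0, 0.24, -0.006, 0.04, 0, 0, 0, 0.3, -0.0086, 0.0476, 0, 0, 0, 0.36, -0.0117, 0.055, 0, 0, 0, 0.42, -0.0152, 0.0623, 0, 0, 0, 0.48, -0.019, 0.069, 0, 0, 0, 0.53, -0.021, 0.072, 0, 0, 0, 0.56, -0.022, 0.074, 0, 0, 0, 0.58, -0.022, 0.074, 0, 0, 0, 0.58]

```text
clock: 13.85
eef_pos: [0.4474, 0.0185, 0.0995]
tool_rot: [0.099, 0.995, 0.0, 0.001]
ft_force: [0.1, 0.3, 0.1]
grip_width: 0.0451
```

```bash
python3 -c "
from h import *
wg(.135,.0,.098,-.2,-.2+3.14159)
c=optics.camera('scene')
cv2.imwrite('pics/s11.png',cv2.resize(c['pixels'][100:350,150:420,::-1],None,fx=2.2,fy=2.2))
c=optics.camera('top')
cv2.imwrite('pics/t11.png',cv2.resize(c['pixels'][130:330,230:430,::-1],None,fx=3,fy=3,interpolation=cv2.INTER_CUBIC))"
```

```text
13.85 pos [0.4474 0.0185 0.0995] F [0.1 0.3 0.1] j [ 0.04  0.25 -0.36  0.97 -0.    0.24]
shift [ 0.0014 -0.0004  0.0015] turn [0.0003 0.0015 0.0019]
```

View pics/s11.png

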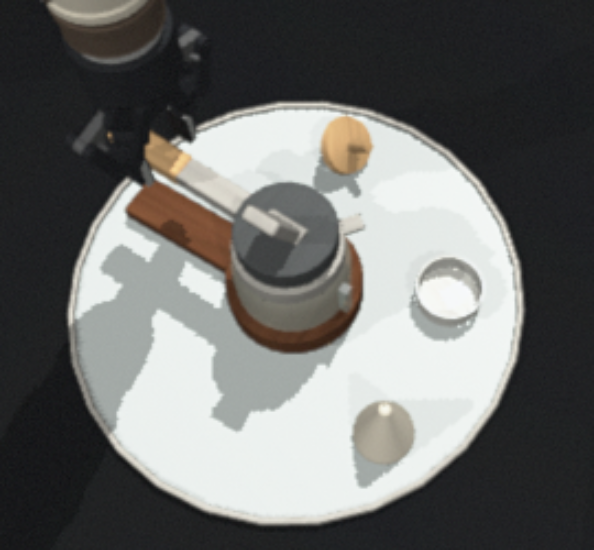

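View pics/t11.png

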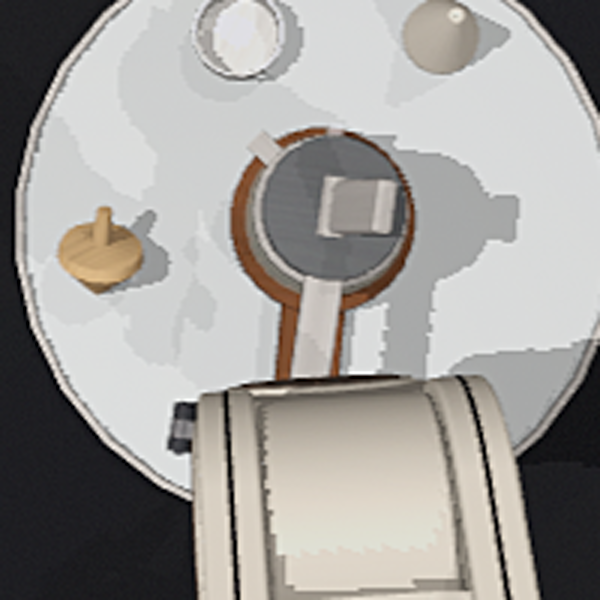

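The handle is over the tongue, and the lid tab has stayed turned. I centre the jaws off the grip, open them a bit and rise clear.

Emit:
apply_moves:
  plan: [0, -0.004, 0, 0, 0, 0, 0, -0.008, 0, 0, 0, 0, 0, -0.008, 0, 0, 0, 0, 0, -0.008, 0, 0, 0, 0, 0, -0.008, -0.01, 0, 0, 0, 0, -0.008, -0.03, 0, 0, 0, 0, -0.008, -0.06, 0, 0, 0, 0, -0.008, -0.09, 0, 0, 0, 0.05, -0.008, -0.13, 0, 0, 0, 0.09, -0.008, -0.15, 0, 0, 0, 0.12, -0.008, -0.15, 0, 0, 0, 0.12, -0.008, -0.15, 0, 0, 0]
  grip: 0.055

```text
clock: 14.95
eef_pos: [0.3241, 0.0343, 0.2511]
tool_rot: [0.098, 0.995, 0.0, 0.0]
ft_force: [-1.1, 0.9, -1.4]
grip_width: 0.0553
```

```bash
python3 -c "
from h import *
goal(.33,0,.25,3)
c=optics.camera('top')
H=hsv(c);h,s,v=H[...,0],H[...,1],H[...,2];roi=np.zeros(h.shape,bool);roi[245:300,315:350]=1
m=roi&(h>12)&(h<28)&(s>70)&(v>150);vs,us=np.nonzero(m);P=ray(c,np.c_[us,vs],.128)[:,:2];q=P.mean(0)-C
print('grip ang',len(P),np.arctan2(-q[1],-q[0]),np.hypot(*q),'wrench',np.arctan2(-q[1],-q[0])+.12)
print((proj(c,[[C[0]+.06*np.cos(a-.12),C[1]+.06*np.sin(a-.12),.104] for a in (.7,.8,.9,1.0,1.1)])-[230,95])*2.4)
cv2.imwrite('pics/t12.png',cv2.resize(c['pixels'][95:335,230:450,::-1],None,fx=2.4,fy=2.4,interpolation=cv2.INTER_CUBIC))
print((proj(c,[[*(C-.0245*np.array([.1,.995])),.18]])-[230,95])*2.4)"
```

```text
14.95 pos [0.3241 0.0343 0.2511] F [-1.1  0.9 -1.4] j [ 0.1  -0.12 -0.33  1.36  0.    0.3 ]
shift [-0.0125 -0.0324  0.0011] turn [ 0.0008  0.0008 -0.0556]
grip ang 606 -0.17388196843979128 0.13639656294205446 wrench -0.05388196843979129
[[218.7047534  185.02841262]
 [212.27974085 189.87130181]
 [206.3695888  195.33512745]
 [201.0337939  201.36694929]
 [196.32643327 207.90803535]]
[[309.60543779 245.44035487]]
```

View pics/t12.png

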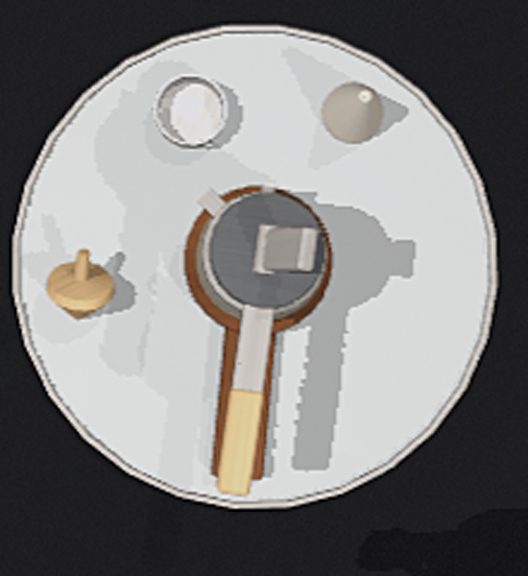

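The handle reads -0.05 rad from the tongue. The tab at (208,202) gives the lid as about 0.95 rad, and the lever tip at (308,248) matches fully over (310,245). The bystanders haven't moved and the gripper is clear, so I'm handing in.

```bash
python3 -c "
from h import *
print(bot.job_done())"
```

```text
the job is handed in; nothing more can be done
None
```

I carried out the whole sequence and handed the job in at about 15 s of the 58 s allowed; the hand-in gives no verdict, so the result rests on my own camera checks.

I pushed the lever over to its stop with the closed fingers. I then straddled the grip with the jaws and swung the handle clockwise over the tongue, and the lid tab did not move. Pulling counter-clockwise turned the lid to about 1.0 rad. I swung the handle back over the tongue and lifted clear.

Last checks, from the top camera image before hand-in:

| Check | Measured | Required |
|---|---|---|
| Handle angle from the tongue | about -0.05 rad | within 0.2 rad |
| Lid turned (read by eye from the tab) | about 0.95 rad | at least 0.70 rad |
| Lever tip | within about 3 picture pixels of its fully-over position | fully over |
| Tealight, ring cone, spinning top | upright or lying where they were, by eye | not shifted over 30 mm or tipped |
| Gripper | at 0.25 m height, clear of everything | touching nothing |

No check failed or disagreed. The drop in the lid from about 1.0 to 0.95 rad is within my reading error and the 0.05 rad of creep-back the task allows for.

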